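# Carry a freshly oiled rosette to its drying stand on the forked lifter

### The job

The pale carved rosette lying on the forked tip of the lifter has just been oiled, so it must not be touched by hand. Pick up the lifter by its handle, carry the rosette level on the fork to the free green drying stand and lower it centred on the stand's cork top, so that the post passes up through the slot of the fork and takes the rosette over. Then draw the fork out from under it, lay the lifter back down flat on the bench and let go, leaving the dark rosette on the blue stand as it is.

Things in the scene. Friction and masses are not known exactly. Their poses are not given: they have to be found in the camera images.
- lifter: Forked lifter standing level, 0.28 kg. Origin at bench level under the grip point, x towards the fork tip, z up. Dark handle bar along x, -90 to 40 mm, 28 wide, 24 high, mid-height at z 45; grip its sides at x 0 (balance point). Brass foot under its rear. Aluminium fork, 4 mm thick, flat on the bench: x 84 to 190, 84 wide; slot 54 wide about y 0, x 116 to the open tip.
- rosette: Pale carved wooden disc, 80 mm across, 10 mm thick (14 at the boss), 45 g. Origin at the centre of its flat underside, z up. It starts lying loose on top of the fork across the slot, underside 4 mm above the bench, its centre about 150 mm ahead (x) of the lifter's origin, within 3 mm. Only friction holds it. The robot must not touch it.
- stand: The free drying stand, green, fixed to the bench: round base 76 mm across, 12 mm thick; on it a round post 32 mm across with a cork cap, its flat top 70 mm above the bench. Origin at the centre of its underside, on the bench, z up. The blue stand, of the same shape, carries the dark rosette.
- dark_rosette: Dark wooden disc of the same size as the pale one, lying loose on the blue stand, its underside 70 mm above the bench. Origin at the centre of its underside, z up. It stays where it is.
Mind the look-alikes: they are no part of the job. What is meant by the rosette is not pink or turquoise, and is the smaller of those in its own colour.

How it is judged:
By the outcome, as a careful person would: the job done as asked, in the order asked, and still so for the second after the job is handed in, with the robot touching nothing.
It also fails if it takes over 58 s, if anything falls off the work surface, if the arm or the gripper's body presses on something with over 40 N, if the wrist force passes 120 N, or if a joint passes its speed limit or range.

### The arm

A 6-joint arm with a two-finger parallel gripper is mounted at the origin on the work surface. World frame = base frame: x ahead of the robot, y to its left, z up, the work surface at z = 0. Lengths are in mm, angles in rad, forces in N, time in s.
With the tool pointing down it reaches from about 250 to 850 mm from the base axis. Payload 12.5 kg.
Tool frame: the origin (TCP) lies midway between the tips of the shut fingers; the grasp point (between the pads) lies 19 mm behind it; z points along the fingers, y is the line along which they close (so a half turn about z gives the same grasp; the last joint's range is limited). The gripper opens to 93 mm and grips with 3 to 60 N. Pads are 15 mm wide; open, the fingers measure 128 mm over their backs; the gripper's body (75 mm by 188 mm) begins 65 mm behind the grasp point.
Start: joints at [1.187, 0.351, 1.652, -0, 1.139, -0.085], TCP at [161.874, 525.625, 218.633] pointing down, gripper open.
Joint ranges: [-2.75, 2.75], [-0.79, 2.1], [0.01, 2.65], [-1.57, 4.71], [0.07, 3.14], [-2.87, 2.87]. Speed limits (rad/s): [2.22, 2.22, 2.79, 3.14, 3.14, 3.14].

### API

Orientations are given as a unit quaternion [w, x, y, z].
In Python, from workcell import env, get_image, workorder, spotter gives the robot as it stands.
- The arm moves only by the tool arm_command, never from a script. Its argument "rows" is a list of rows, each a list of 2 entries, a list of its own where there are three numbers: the shift along the tool's x, y, z in mm, then the turn about the tool's z in rad. In form: [[[x, y, z], spin], ...]. A call has 1 to 20 rows; each row shifts and turns the commanded pose from where the row before left it, along the tool's axes as they then stand; what a row does not reach is not made up. A row lasts 1/12 s, in which the tool goes at most 41.7 mm and 7.16 degrees, less where a joint would pass 70% of its speed; a pose out of reach is approached as far as the arm can. A call with a gripper value outside its range is refused whole. "gripper" is the finger opening in mm, from 0 to 93, set as the call begins (left out, the last holds). The fingers move at their own pace and stop on an object; "grip_force" is the grip in N (left out, the last holds). Time passes only in rows, so rows that do not move let the fingers close. It gives the time, the measured TCP pose, the force, the opening and the grip force at its end, in the units of the state.
- env.get_obs(): the state, without advancing time (a new reading comes with each control period).
- get_image(name): name is "scene" or "side" or "wrist"; returns a dict with "color" (420x560x3 uint8, blue, green, red), "camera_matrix" (3x3 intrinsics, pixels), "k1" (the pictures are not rectified: a ray, as slopes to the right and down, at radius r is drawn at 1 + k1 r^2 times it, then the intrinsics apply), "rvec" (rotation vector, rad) and "tvec" (3), from world to camera coordinates, as OpenCV has them. Camera axes: x right, y down, z forward; pixel columns grow to the right and rows downward; lengths in mm; the calibration is good to about 2 mm. A picture is of the moment at which its call begins. There is no depth.
- workorder.sign_off(): hands the job in; it is judged then, once.
Trained networks look in the newest picture that a camera, given by its name, has taken for a name from the list of things; names that differ only in an ending like _2 or _b are one class to them, and where a whole thing is asked for, a point or a joint stands for the part that bears it (a point fixed in the world has none). Each returns a list of dicts, best first, with "conf" (0 to 1); they miss things now and then, are a little off and sometimes report something else, mostly with a low value. They report only what shows in the picture. A call takes as long as a camera call. They do not tell look-alikes from the thing itself.
- spotter.find_in(camera, target): "location" ([x, y, z] in mm, in world coordinates, good to about 4 mm: the middle of the surface that is visible of it).
- spotter.regions_of(camera, target): "region" (420x560 bool, what is visible of it).
The state is a dict: "t": time; "qpos": joint angles; "qd": joint speeds; "joint_torque": joint torques, N m; "tcp_pos": TCP position; "eef_rot": TCP orientation; "force": force on the tool from outside, world axes, zero at the start; "wrist_torque": the same for the moment, N m; "finger_gap": finger opening in mm; "finger_force": force on a finger pad.
Only numpy, scipy, OpenCV 4.12 (cv2) and the standard library are available. Lean on these libraries where they do the work, as an engineer would, in place of code of your own. Each camera call takes 0.05 s, during which the arm holds its last target. There are 200 camera calls.

## Working session

There is one attempt and no reset: what is moved stays moved. The work goes in short steps, Python scripts to look and compute and a tool call to move; the robot and the scene stay as the last step left them, time stands still between calls to the robot, and variables do not carry over. Pictures are saved under pics/ and viewed, at most 10 in all, crops included, and the job is handed in when it is done.

Besides the shell and the picture viewer there is one more tool, called by a JSON object that holds its "fn" and its "kwargs", one argument or row to a line. arm_command: Moves the arm, as the interface text tells. Its arguments: {"type":"object","properties":{"rows":{"type":"array"},"gripper":{"type":"number"},"grip_force":{"type":"number"}},"required":["rows"]}

```bash
mkdir -p pics; ls
cat > h.py <<'E'
import numpy as np, cv2
from workcell import env, get_image, workorder, spotter
def proj(im,P):
    R,_=cv2.Rodrigues(np.array(im['rvec'],float)); c=(R@np.atleast_2d(P).T).T+np.array(im['tvec'],float).ravel()
    s=c[:,:2]/c[:,2:]; s=s*(1+im['k1']*(s**2).sum(1,keepdims=True)); K=np.array(im['camera_matrix'])
    return s@K[:2,:2].T+K[:2,2]
def unproj(im,uv,z):
    K=np.array(im['camera_matrix'],float); d=(np.atleast_2d(uv)-K[:2,2])@np.linalg.inv(K[:2,:2]).T
    s=d.copy()
    for _ in range(20): s=d/(1+im['k1']*(s**2).sum(1,keepdims=True))
    R,_=cv2.Rodrigues(np.array(im['rvec'],float)); o=-R.T@np.array(im['tvec'],float).ravel()
    r=np.c_[s,np.ones(len(s))]@R
    return o+r*((z-o[2])/r[:,2])[:,None]
E
python3 - <<'E'
from h import *
ims=[get_image(n) for n in('scene','side','wrist')]
for n,i in zip('scene side wrist'.split(),ims): cv2.imwrite(f'pics/{n}0.png',i['color'])
for c in('scene','side'):
  for t in('lifter','rosette','stand','dark_rosette'):
    for d in spotter.find_in(c,t): print(c,t,round(d['conf'],2),np.round(d['location']),np.round(proj(ims[0] if c=='scene' else ims[1],d['location'])))
o=env.get_obs();print(o['t'],o['eef_rot'],o['finger_gap'])
E
```

```text
pics
scene lifter 0.92 [ 482. -238.   38.] [[177. 200.]]
scene rosette 0.97 [ 659. -125.    8.] [[218. 250.]]
scene rosette 0.88 [ 431. -357.    9.] [[137. 199.]]
scene rosette 0.68 [ 583. -314.   16.] [[144. 230.]]
scene rosette 0.61 [526. -57.  18.] [[246. 214.]]
scene dark_rosette 0.91 [601. 354.  81.] [[410. 207.]]
scene dark_rosette 0.45 [710. 112.  10.] [[318. 260.]]
side lifter 0.77 [ 473. -242.   44.] [[340. 316.]]
side rosette 0.78 [ 420. -358.   12.] [[370. 379.]]
side rosette 0.77 [505. -60.  18.] [[285. 264.]]
side rosette 0.64 [ 639. -137.   17.] [[346. 248.]]
side rosette 0.3 [586. 355.  77.] [[195. 152.]]
side stand 0.91 [683. 103.  11.] [[284. 193.]]
side dark_rosette 0.88 [587. 356.  77.] [[195. 152.]]
0.55 [ 3.45718585e-06  1.48844151e-01  9.88860666e-01 -3.50385713e-05] 93.13820942243441
```

View pics/scene0.png

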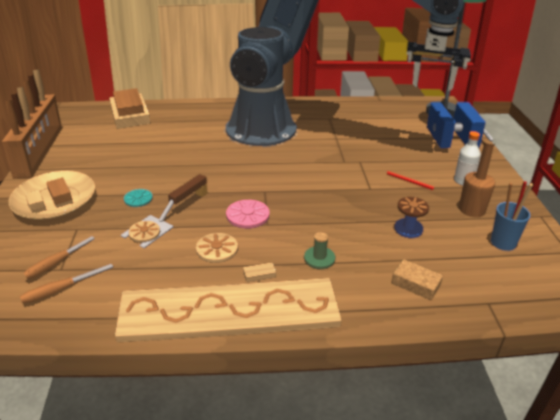

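View pics/side0.png

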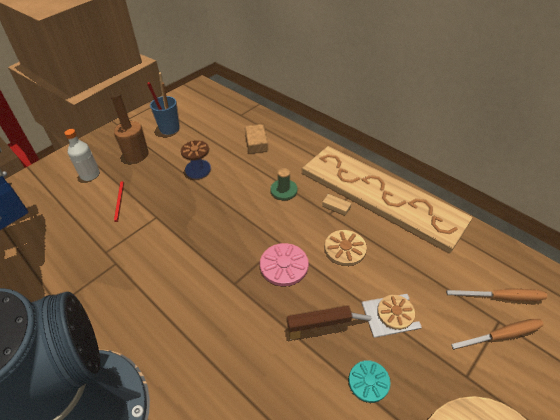

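The scene picture shows these look-alikes:
- pale rosette on the fork: scene (144,230), side (396,311)
- larger pale rosette on the bench: (218,247)
- pink rosette: (248,213)
- turquoise rosette: (138,198)

I choose the small pale one on the fork. The green stand is at (320,250) and the blue stand with the dark rosette is at (410,212).

Run:
```python
from h import *
out=[]
for n in('scene','side'):
    im=get_image(n)
    for t in('rosette','lifter','stand'):
        for d in spotter.regions_of(n,t):
            m=d['region'].astype(np.uint8); v,u=np.nonzero(m)
            if t=='lifter':
                g=im['color'].max(2)
                k=m.astype(bool)&(g<120); v,u=np.nonzero(k)
                z=47
            elif t=='rosette': z=12
            else: z=30
            if len(u)==0: continue
            P=unproj(im,[[u.mean(),v.mean()]],z)[0]
            A=unproj(im,np.c_[u,v],z)[:,:2]
            w,V=np.linalg.eigh(np.cov(A.T))
            print(n,t,round(d['conf'],2),len(u),(u.mean().round(1),v.mean().round(1)),P.round(1),'sd',np.sqrt(w).round(1),'ang',np.degrees(np.arctan2(V[1,1],V[0,1])).round(1), 'bbox',u.min(),u.max(),v.min(),v.max())
    a=[(90,140,260,280),(270,150,450,360)][n=='side']
    x0,y0,x1,y1=a
    out.append(cv2.resize(im['color'][y0:y1,x0:x1],(400,400) if n=='side' else (400,330),interpolation=cv2.INTER_CUBIC))
    c=im['color']; s=(slice(215,275),slice(295,345)) if n=='scene' else (slice(160,205),slice(262,305))
    out.append(cv2.resize(c[s],(380,400)))
r=[np.hstack([cv2.resize(out[i],(400,300)),cv2.resize(out[i+1],(380,300))]) for i in(0,2)]
cv2.imwrite('pics/c1.png',np.vstack(r))
```

```text
scene rosette 0.93 942 (np.float64(216.0), np.float64(247.7)) [ 655.8 -130.2   12. ] sd [25.  27.9] ang -179.6 bbox 196 236 233 262
scene rosette 0.66 422 (np.float64(137.5), np.float64(197.5)) [ 428.7 -356.1   12. ] sd [20.1 23.4] ang -170.5 bbox 124 151 189 206
scene rosette 0.65 982 (np.float64(246.6), np.float64(213.5)) [516.8 -53.9  12. ] sd [28.5 33. ] ang 174.8 bbox 226 267 200 227
scene rosette 0.56 549 (np.float64(144.0), np.float64(231.4)) [ 583.9 -315.4   12. ] sd [20.1 23.2] ang -169.3 bbox 129 159 221 242
scene lifter 0.59 496 (np.float64(188.9), np.float64(189.3)) [ 446.6 -208.9   47. ] sd [16.8 38.1] ang 141.6 bbox 168 206 176 203
scene stand 0.74 780 (np.float64(319.4), np.float64(252.8)) [707.4 114.4  30. ] sd [17.1 34.5] ang 170.2 bbox 304 334 232 268
side rosette 0.89 1024 (np.float64(395.6), np.float64(311.5)) [ 575.8 -316.6   12. ] sd [20.2 20.9] ang -164.2 bbox 377 414 295 328
side rosette 0.83 1231 (np.float64(344.9), np.float64(247.5)) [ 641.3 -132.2   12. ] sd [26.  27.7] ang -157.2 bbox 324 366 230 265
side rosette 0.76 1330 (np.float64(368.7), np.float64(381.2)) [ 414.2 -358.9   12. ] sd [19.3 20.3] ang -163.0 bbox 349 389 361 402
side rosette 0.56 1623 (np.float64(283.5), np.float64(264.2)) [505.9 -54.5  12. ] sd [28.5 30.2] ang 47.0 bbox 260 307 244 285
side stand 0.78 571 (np.float64(283.0), np.float64(186.3)) [684.4 109.7  30. ] sd [16.9 31.1] ang -137.0 bbox 270 296 168 199
```

View pics/c1.png

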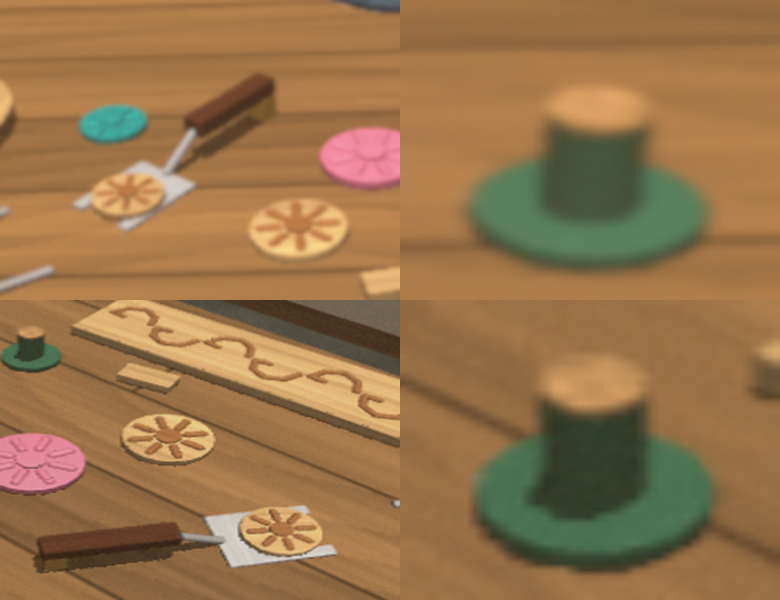

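The crop confirms it: the small pale disc lies on the aluminium fork, with the handle running back to the upper right. The larger pale disc lies on the bench. I now move above the handle.

{"fn": "arm_command", "kwargs": {
  "rows": [
    [[-25.5,-31.4,-1],0],
    [[-25.5,-31.4,-1],0],
    [[-25.5,-31.4,-1],0],
    [[-25.5,-31.4,-1],0],
    [[-25.5,-31.4,-1],0],
    [[-25.5,-31.4,-1],0],
    [[-25.5,-31.4,-1],0],
    [[-25.5,-31.4,-1],0],
    [[-25.5,-31.4,-1],0],
    [[-25.5,-31.4,-1],0],
    [[-25.5,-31.4,-1],0],
    [[-25.5,-31.4,-1],0],
    [[-25.5,-31.4,-1],0],
    [[-25.5,-31.4,-1],0],
    [[-25.5,-31.4,-1],0],
    [[-25.5,-31.4,-1],0],
    [[-25.5,-31.4,-1],0],
    [[-25.5,-31.4,-1],0],
    [[-25.5,-31.4,-1],0],
    [[-25.5,-31.4,-1],0]
  ]
}}

```text
t: 2.62
tcp_pos: [464.7, -226.9, 238.7]
eef_rot: [0.0, 0.149, 0.989, -0.0]
force: [0.9, 0.5, 0.8]
finger_gap: 93.0
finger_force: 0.0
```

{"fn": "arm_command", "kwargs": {
  "rows": [
    [[0,0,0],0.093],
    [[0,0,0],0.093],
    [[0,0,0],0.093],
    [[0,0,0],0.093],
    [[0,0,0],0],
    [[0,0,0],0]
  ]
}}

```text
t: 3.12
tcp_pos: [464.4, -224.7, 238.7]
eef_rot: [0.0, 0.328, 0.945, -0.0]
force: [-0.3, 0.6, -0.4]
finger_gap: 93.1
finger_force: 0.0
```

Run:
```python
from h import *
im=get_image('wrist'); cv2.imwrite('pics/w1.png',im['color'])
for t in('lifter','rosette'):
    for d in spotter.find_in('wrist',t): print(t,round(d['conf'],2),np.round(d['location']),proj(im,d['location']).round())
o=env.get_obs();print(o['t'],o['tcp_pos'],o['eef_rot'],o['qpos'],o['force'])
```

```text
lifter 0.76 [ 468. -239.   52.] [[269. 199.]]
rosette 0.97 [ 572. -319.   12.] [[272. 278.]]
rosette 0.81 [512. -58.  15.] [[402. 134.]]
rosette 0.72 [ 418. -356.   10.] [[182. 215.]]
rosette 0.68 [ 640. -130.   11.] [[404. 238.]]
3.2667 [ 464.41479129 -224.64309355  238.69926863] [ 4.30206012e-05  3.28020993e-01  9.44670432e-01 -1.58213159e-05] [-5.40782922e-01  2.67479768e-01  1.71481576e+00 -1.45360240e-05
  1.15920642e+00 -1.44315765e+00] [0.86938569 0.71270019 0.13321865]
```

View pics/w1.png

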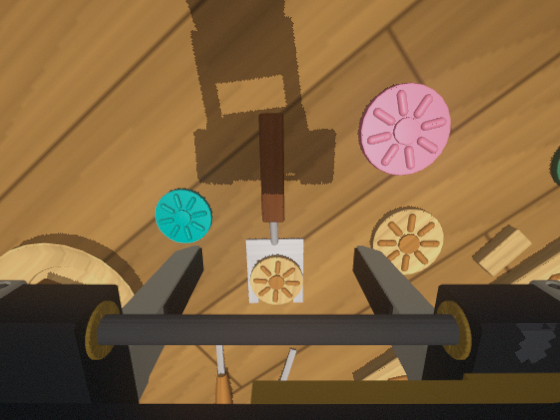

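The wrist view shows the handle from (272,114) to (273,221), the fork plate at (275,270) and the pale rosette at (277,281) on it. The yaw is nearly aligned.

Run:
```python
from h import *
im=get_image('wrist')
H=unproj(im,[[260.5,114],[284,114],[262,221],[284,221]],57)
print(H.round(1))
r=unproj(im,[[277,280]],17); f=unproj(im,[[247,240],[302,239],[247,302],[304,301]],4)
print(r.round(1),f.round(1))
rear=H[:2].mean(0);fr=H[2:].mean(0);print(np.linalg.norm(fr-rear))
fc=f[:2].mean(0); d=fc-rear; y=np.arctan2(d[1],d[0]);print('yaw',np.degrees(y),'len',np.hypot(*d[:2]))
u=np.array([np.cos(y),np.sin(y)])
g=(rear[:2]+90*u+fr[:2]-40*u+fc[:2]-84*u)/3;print('grip',g,rear[:2]+90*u,fr[:2]-40*u,fc[:2]-84*u)
n=np.array([-u[1],u[0]]);print('ros in lifter',(r[0,:2]-g)@u,(r[0,:2]-g)@n)
from scipy.spatial.transform import Rotation as R
o=env.get_obs();q=o['eef_rot'];M=R.from_quat([q[1],q[2],q[3],q[0]])
dd=np.r_[g,26]-o['tcp_pos'];print('tool delta',M.inv().apply(dd),'tool x yaw',np.degrees(np.arctan2(M.as_matrix()[1,0],M.as_matrix()[0,0])))
sc=get_image('scene');sd=get_image('side')
print(unproj(sc,[[320.9,236.6]],70),unproj(sd,[[283.8,172.3]],70))
# same-point check between cameras
```

```text
[[ 383.8 -183.9   57. ]
 [ 400.1 -163.3   57. ]
 [ 482.9 -262.3   57. ]
 [ 499.9 -240.9   57. ]]
[[ 577.4 -313.2   17. ]] [[ 504.5 -311.6    4. ]
 [ 553.  -247.5    4. ]
 [ 584.6 -378.8    4. ]
 [ 638.4 -307.7    4. ]]
126.38655374770774
yaw -37.77014875994918 len 173.01470791183573
grip [ 461.75223102 -227.97535993] [ 463.12633254 -228.70605669] [ 459.78287598 -227.11745317] [ 462.34748453 -228.10256992]
ros in lifter 143.60033119410585 3.423252254351482
tool delta [ 3.29889004e-02 -4.28485923e+00  2.12691631e+02] tool x yaw 141.6768834987535
[[696.56580541 116.94333538  70.        ]] [[695.25611059 116.14528542  70.        ]]
```

{"fn": "arm_command", "kwargs": {
  "rows": [
    [[0,-4.2,0],-0.01],
    [[0,0,22],0],
    [[0,0,22],0],
    [[0,0,22],0],
    [[0,0,22],0],
    [[0,0,22],0],
    [[0,0,22],0],
    [[0,0,22],0],
    [[0,0,18],0],
    [[0,0,16],0],
    [[0,0,14],0],
    [[0,0,10.7],0],
    [[0,0,0],0],
    [[0,0,0],0]
  ]
}}

```text
t: 4.58
tcp_pos: [461.7, -228.1, 25.9]
eef_rot: [-0.0, 0.324, 0.946, 0.0]
force: [-0.5, -0.0, -0.2]
finger_gap: 92.5
finger_force: 0.0
```

{"fn": "arm_command", "kwargs": {
  "rows": [
    [[0,0,0],0],
    [[0,0,0],0],
    [[0,0,0],0],
    [[0,0,0],0],
    [[0,0,0],0],
    [[0,0,0],0],
    [[0,0,0],0],
    [[0,0,0],0],
    [[0,0,0],0],
    [[0,0,0],0],
    [[0,0,0],0],
    [[0,0,0],0]
  ],
  "gripper": 24,
  "grip_force": 50
}}

```text
t: 5.58
tcp_pos: [461.7, -228.0, 25.9]
eef_rot: [-0.0, 0.324, 0.946, -0.0]
force: [-0.7, -1.4, 0.7]
finger_gap: 27.9
finger_force: 50.0
```

{"fn": "arm_command", "kwargs": {
  "rows": [
    [[0,0,-1],0],
    [[0,0,-2],0],
    [[0,0,-3],0],
    [[0,0,-4],0],
    [[0,0,-6],0],
    [[0,0,-8],0],
    [[0,0,-9],0],
    [[0,0,-9],0],
    [[0,0,-9],0],
    [[0,0,-9],0],
    [[0,0,-9],0],
    [[0,0,-8],0],
    [[0,0,-7],0],
    [[0,0,-6],0],
    [[0,0,-5],0],
    [[0,0,-3],0],
    [[0,0,-2],0],
    [[0,0,0],0],
    [[0,0,0],0]
  ]
}}

```text
t: 7.17
tcp_pos: [461.7, -227.9, 125.7]
eef_rot: [-0.0, 0.324, 0.946, 0.0]
force: [-0.6, 0.4, -3.0]
finger_gap: 27.4
finger_force: 50.0
```

Run:
```python
from h import *
w=get_image('wrist');s=get_image('side')
cv2.imwrite('pics/l1.png',np.hstack([cv2.resize(w['color'][60:340,160:400],(400,467)),cv2.resize(s['color'][150:400,230:480],(400,467))]))
o=env.get_obs();print(o['t'],o['tcp_pos'],o['force'],o['wrist_torque'])
```

```text
7.2667 [ 461.66048624 -227.89705767  125.62332863] [ 0.22641303  0.06357156 -3.34380567] [-0.05090276 -0.01035398 -0.01361111]
```

View pics/l1.png

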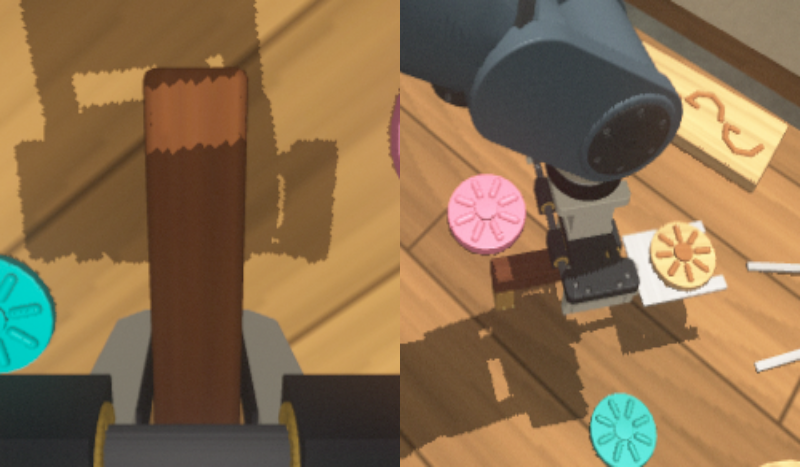

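Lifted cleanly: the rosette is still seated on the fork at (683,254) in the right half, level. Next I turn towards the stand, then carry.

{"fn": "arm_command", "kwargs": {
  "rows": [
    [[0,0,0],-0.01],
    [[0,0,0],-0.02],
    [[0,0,0],-0.03],
    [[0,0,0],-0.04],
    [[0,0,0],-0.052],
    [[0,0,0],-0.052],
    [[0,0,0],-0.052],
    [[0,0,0],-0.052],
    [[0,0,0],-0.052],
    [[0,0,0],-0.052],
    [[0,0,0],-0.052],
    [[0,0,0],-0.052],
    [[0,0,0],-0.052],
    [[0,0,0],-0.052],
    [[0,0,0],-0.052],
    [[0,0,0],-0.052],
    [[0,0,0],-0.04],
    [[0,0,0],-0.03],
    [[0,0,0],-0.02],
    [[0,0,0],-0.01]
  ]
}}

```text
t: 8.93
tcp_pos: [461.8, -227.9, 125.9]
eef_rot: [-0.0, -0.082, 0.997, 0.0]
force: [1.1, -0.6, -3.4]
finger_gap: 27.8
finger_force: 50.0
```

{"fn": "arm_command", "kwargs": {
  "rows": [
    [[-1.3,2.9,0],0],
    [[-2.7,5.8,0],0],
    [[-4,8.7,0],0],
    [[-5.4,11.6,0],0],
    [[-6.7,14.5,0],0],
    [[-8.1,17.4,0],0],
    [[-9.4,20.3,0],0],
    [[-10.8,23.1,0],0],
    [[-10.8,23.1,0],0],
    [[-10.8,23.1,0],0],
    [[-10.8,23.1,0],0],
    [[-10.8,23.1,0],0],
    [[-10.8,23.1,0],0],
    [[-9.4,20.3,0],0],
    [[-8.1,17.4,0],0],
    [[-6.7,14.5,0],0],
    [[-5.4,11.6,0],0],
    [[-4,8.7,0],0],
    [[-2.7,5.8,0],0],
    [[-1.3,2.9,0],0]
  ]
}}

```text
t: 10.6
tcp_pos: [551.0, 92.6, 125.9]
eef_rot: [-0.0, -0.082, 0.997, -0.0]
force: [-0.5, 0.4, -3.5]
finger_gap: 27.6
finger_force: 50.0
```

{"fn": "arm_command", "kwargs": {
  "rows": [
    [[0,0,0],0],
    [[0,0,0],0],
    [[0,0,0],0]
  ]
}}

```text
t: 10.85
tcp_pos: [550.9, 91.2, 125.9]
eef_rot: [-0.0, -0.081, 0.997, -0.0]
force: [0.2, -0.5, -3.8]
finger_gap: 27.5
finger_force: 50.0
```

Run:
```python
from h import *
o=env.get_obs();print(o['t'],o['tcp_pos'],o['eef_rot'],o['finger_gap'])
out=[]
for n in('scene','side'):
    im=get_image(n); c=im['color']
    for d in spotter.regions_of(n,'rosette')[:6]:
        v,u=np.nonzero(d['region']); P=unproj(im,[[u.mean(),v.mean()]],111)[0]; print(n,round(d['conf'],2),len(u),u.mean().round(1),v.mean().round(1),P.round(1))
    x0,y0=(250,130) if n=='scene' else (210,90)
    out.append(cv2.resize(c[y0:y0+150,x0:x0+130],(400,462),interpolation=cv2.INTER_CUBIC))
cv2.imwrite('pics/p1.png',np.hstack(out))
```

```text
10.85 [550.88710138  91.21493453 125.89578705] [-1.34550319e-04 -8.11832721e-02  9.96699180e-01 -5.57220262e-05] 27.466837998533002
scene 0.85 428 137.5 197.4 [ 576.8 -319.7  111. ]
scene 0.8 997 216.3 247.2 [ 774.8 -120.6  111. ]
scene 0.72 689 322.8 222.6 [697.2 118.7 111. ]
scene 0.71 934 246.7 213.6 [654.6 -53.8 111. ]
side 0.94 1381 369.0 381.1 [ 376.6 -366.4  111. ]
side 0.93 1646 283.3 264.3 [ 455.6 -100.9  111. ]
side 0.7 1234 345.0 247.7 [ 573.9 -169.2  111. ]
side 0.49 144 292.1 160.5 [709.9  99.9 111. ]
```

View pics/p1.png

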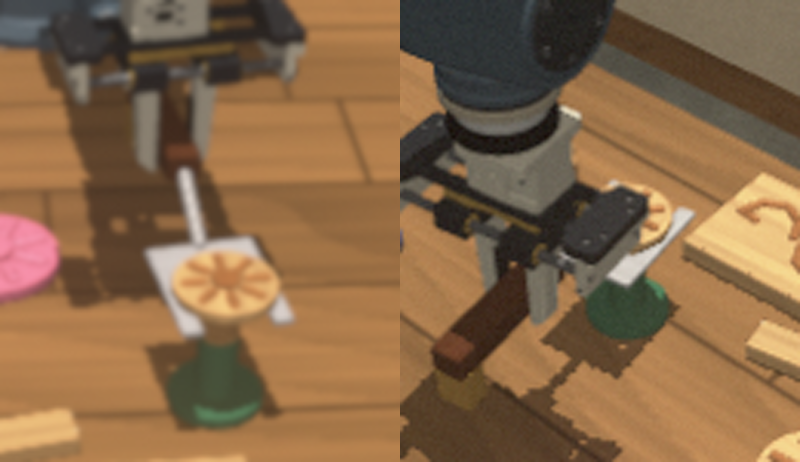

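The left half (scene) shows the rosette over the stand at crop (225,280), sitting slightly to the +y side of the fork, with the post straight below it. The side view is partly hidden by the gripper. I'll compute the offset to the cap from the scene camera with a disc model.

Run:
```python
from h import *
from scipy.optimize import least_squares
def cen(im,x,y,zs,R):
    a=np.linspace(0,2*np.pi,72,endpoint=False)
    P=np.vstack([np.c_[x+R*np.cos(a),y+R*np.sin(a),0*a+z] for z in zs])
    h=cv2.convexHull(proj(im,P).astype(np.float32)); m=cv2.moments(h); return np.array([m['m10'],m['m01']])/m['m00'],m['m00']
def solve(im,c,zs,R,g=(696,117)): return least_squares(lambda p:cen(im,*p,zs,R)[0]-c,g,x_scale=50,diff_step=1e-4).x
for n in('scene','side'):
    im=get_image(n); c0=cv2.imread(f'pics/{n}0.png')
    # cap by hue/brightness inside a small window
    (x0,y0,x1,y1)=(308,226,336,244) if n=='scene' else (272,162,297,181)
    w=c0[y0:y1,x0:x1].astype(int); 
    base=unproj(im,[[320,252]] if n=='scene' else [[283,190]],12)
    m=(c0[...,2].astype(int)>c0[...,1]+25); g=(c0[...,1].astype(int)>=c0[...,2]-5)
    big=np.zeros(m.shape,bool); big[y0-15:y1+45,x0-15:x1+15]=1
    gv,gu=np.nonzero(g&big); print(n,'green bbox',gu.min(),gu.max(),gv.min(),gv.max(),len(gu))
    # base outline: hull of green lower part
    h=cv2.convexHull(np.c_[gu,gv].astype(np.int32));
    cap=[]
    for ru in (1,):
        d=[r for r in spotter.regions_of(n,'rosette')]
    def model(p):
        a=np.linspace(0,2*np.pi,90)
        f=lambda R,z:np.c_[p[0]+R*np.cos(a),p[1]+R*np.sin(a),0*a+z]
        base=proj(im,np.vstack([f(38,0),f(38,12)]));post=proj(im,np.vstack([f(16,12),f(16,70)]));M=np.zeros(c0.shape[:2],np.uint8)
        for q in(base,post): cv2.fillConvexPoly(M,np.round(cv2.convexHull(q.astype(np.float32))*16).astype(np.int32),255,cv2.LINE_AA,4)
        return M
    # full-silhouette match: colour contrast map via means inside/outside
    lab=cv2.cvtColor(c0,cv2.COLOR_BGR2LAB).astype(float)[...,1]
    best=[]
    for X in np.arange(684,712,1):
        for Y in np.arange(106,128,1):
            M=model((X,Y))/255.; best.append((np.corrcoef(M[big],(g)[big])[0,1],X,Y))
    print('stand fit',max(best))
    for d in spotter.regions_of(n,'rosette'):
        v,u=np.nonzero(d['region']); 
        if n=='scene' and abs(u.mean()-323)<6:
            s=solve(im,[u.mean()+0,v.mean()+0],(104,114),40); print('rosette',s,'area model',cen(im,*s,(104,114),40)[1],len(u))
    if n=='scene':
        print('boss',unproj(im,[[323.1,220.7]],118)); 
cap=solve(get_image('scene'),[320.9,236.6],(70,),16);print('cap scene',cap)
```

```text
scene green bbox 304 334 242 268 604
stand fit (np.float64(0.8141928938483689), np.int64(691), np.int64(118))
rosette [693.92040208 118.48119282] area model 695.8587586020585 653
boss [[699.35280251 118.60087996 118.        ]]
side green bbox 271 296 176 199 477
stand fit (np.float64(0.836783601367252), np.int64(696), np.int64(117))
cap scene [696.39844219 116.9623851 ]
```

{"fn": "arm_command", "kwargs": {
  "rows": [
    [[0,-0.5,1],0],
    [[0,-0.5,2],0],
    [[0,-0.5,3],0],
    [[0,0,3],0],
    [[0,0,3],0],
    [[0,0,3],0],
    [[0,0,3],0],
    [[0,0,3],0],
    [[0,0,2],0],
    [[0,0,1],0],
    [[0,0,1],0],
    [[0,0,0],0],
    [[0,0,0],0],
    [[0,0,0],0]
  ]
}}

```text
t: 12.57
tcp_pos: [551.4, 90.3, 101.0]
eef_rot: [0.0, -0.082, 0.997, -0.0]
force: [0.2, 0.2, -3.0]
finger_gap: 27.8
finger_force: 50.0
```

```bash
cat >> h.py <<'E'
def edges(im,x,y,z,R):
    a=np.linspace(0,2*np.pi,120); return proj(im,np.c_[x+R*np.cos(a),y+R*np.sin(a),0*a+z])
E
python3 - <<'E'
from h import *
o=env.get_obs();print(o['t'],o['tcp_pos'],o['force']); zb=o['tcp_pos'][2]-25.9+4
out=[]
for n in('scene','side'):
    im=get_image(n); x0,y0=(280,195) if n=='scene' else (245,125)
    s=8;c=cv2.resize(im['color'][y0:y0+75,x0:x0+50],(400,600),interpolation=cv2.INTER_CUBIC)
    for z,R,col in((0,38,(0,255,255)),(70,16,(0,255,255)),(zb+10,40,(255,0,255)),(zb,40,(255,0,0))):
        p=(edges(im,696,117,z,R)-[x0,y0]+.5)*s
        cv2.polylines(c,[p.astype(np.int32)],True,col,1)
    out.append(c)
cv2.imwrite('pics/q1.png',np.hstack(out))
E
```

```text
12.5667 [551.35284982  90.32719717 101.04716908] [ 0.24414195  0.2218215  -2.97132244]
```

View pics/q1.png

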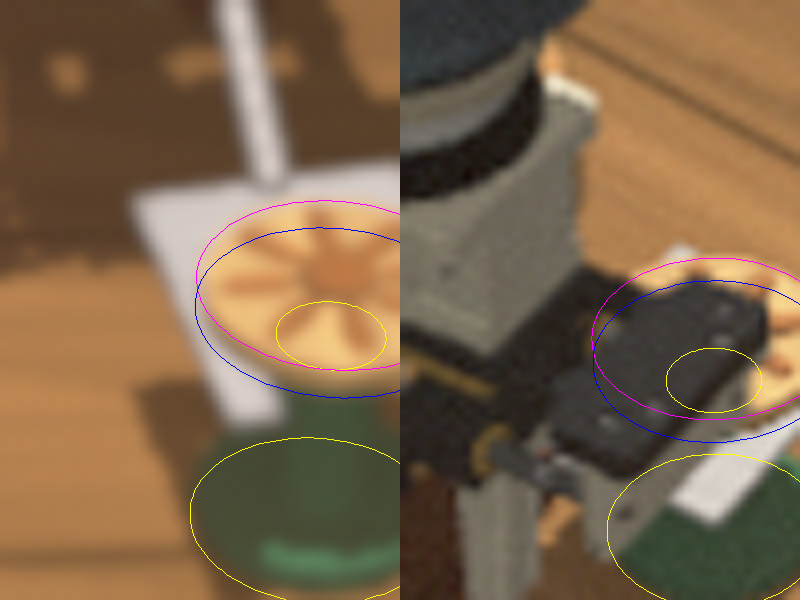

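The scene overlay shows the rosette's top edge (crop y 200) and left edge (x 200) matching the model. The small bias on the rosette is the same as on the stand base, so they are aligned to about 2 mm. I lower now.

{"fn": "arm_command", "kwargs": {
  "rows": [
    [[0,0,1],0],
    [[0,0,1],0],
    [[0,0,1],0],
    [[0,0,1],0],
    [[0,0,1],0],
    [[0,0,1],0],
    [[0,0,0.7],0],
    [[0,0,0.7],0],
    [[0,0,0.7],0],
    [[0,0,0.7],0],
    [[0,0,0.7],0],
    [[0,0,0.7],0],
    [[0,0,0.8],0],
    [[0,0,1],0],
    [[0,0,1],0],
    [[0,0,1],0],
    [[0,0,1],0],
    [[0,0,1],0],
    [[0,0,1.5],0],
    [[0,0,1.5],0]
  ]
}}

```text
t: 14.33
tcp_pos: [551.3, 90.3, 81.8]
eef_rot: [0.0, -0.081, 0.997, -0.0]
force: [-0.8, -0.3, -2.8]
finger_gap: 27.9
finger_force: 50.0
```

{"fn": "arm_command", "kwargs": {
  "rows": [
    [[0,0,0],0],
    [[0,0,0],0],
    [[0,0,0],0]
  ]
}}

```text
t: 14.58
tcp_pos: [551.3, 90.3, 82.0]
eef_rot: [0.0, -0.082, 0.997, -0.0]
force: [0.3, -0.8, -2.4]
finger_gap: 27.5
finger_force: 50.0
```

Run:
```python
from h import *
o=env.get_obs();print(o['t'],o['tcp_pos'],o['force'])
out=[]
for n in('scene','side'):
    im=get_image(n); x0,y0=(282,200) if n=='scene' else (245,130)
    s=5;c=cv2.resize(im['color'][y0:y0+80,x0:x0+80],(400,400),interpolation=cv2.INTER_CUBIC)
    for z,R,col in((80,40,(255,0,255)),(70,40,(255,0,0)),(0,38,(0,255,255))):
        p=(edges(im,696,117,z,R)-[x0,y0]+.5)*s
        cv2.polylines(c,[p.astype(np.int32)],True,col,1)
    out.append(c)
cv2.imwrite('pics/q2.png',np.hstack(out))
```

```text
14.5833 [551.31363586  90.30356013  81.95761229] [ 0.27336318 -0.78286718 -2.42185405]
```

View pics/q2.png

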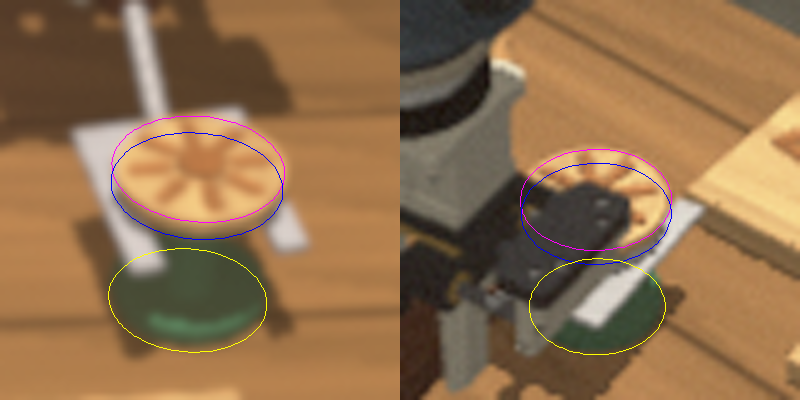

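Both views show the rosette resting centred on the post, with the fork about 10 mm below it and the slot straddling the post. I draw the fork straight back, watching the force.

{"fn": "arm_command", "kwargs": {
  "rows": [
    [[1,0,0],0],
    [[2,0,0],0],
    [[3,0,0],0],
    [[4,0,0],0],
    [[5,0,0],0],
    [[6,0,0],0],
    [[6,0,0],0],
    [[6,0,0],0],
    [[0,0,0],0],
    [[0,0,0],0]
  ]
}}

```text
t: 15.52
tcp_pos: [518.5, 84.9, 82.1]
eef_rot: [0.0, -0.081, 0.997, -0.0]
force: [-0.8, -0.2, -2.7]
finger_gap: 27.7
finger_force: 50.0
```

Run:
```python
from h import *
o=env.get_obs();print(o['t'],o['tcp_pos'],o['force'])
for n in('scene','side'):
    im=get_image(n)
    for d in spotter.regions_of(n,'rosette'):
        v,u=np.nonzero(d['region']);P=unproj(im,[[u.mean(),v.mean()]],76)[0]
        if np.hypot(P[0]-696,P[1]-117)<40: print(n,P.round(1),len(u),u.mean(),v.mean())
```

```text
15.5167 [518.54570909  84.88972163  82.07049812] [-0.77226984 -0.16787217 -2.66307604]
scene [695.6 117.8  76. ] 643 321.37169517884917 234.28926905132192
side [698.8 119.3  76. ] 435 283.7931034482759 169.416091954023
```

The rosette stayed put, so I continue back.

{"fn": "arm_command", "kwargs": {
  "rows": [
    [[2,0,0],0],
    [[4,0,0],0],
    [[6,0,0],0],
    [[8,0,0],0],
    [[9,0,0],0],
    [[9,0,0],0],
    [[9,0,0],0],
    [[9,0,0],0],
    [[9,0,0],0],
    [[9,0,0],0],
    [[9,0,0],0],
    [[9,0,0],0],
    [[9,0,0],0],
    [[8,0,0],0],
    [[6,0,0],0],
    [[4,0,0],0],
    [[2,0,0],0],
    [[0,0,0],0]
  ]
}}

```text
t: 17.22
tcp_pos: [399.2, 65.2, 82.0]
eef_rot: [0.0, -0.081, 0.997, 0.0]
force: [-0.7, 0.0, -2.1]
finger_gap: 27.4
finger_force: 50.0
```

{"fn": "arm_command", "kwargs": {
  "rows": [
    [[0,0,2],0],
    [[0,0,4],0],
    [[0,0,6],0],
    [[0,0,6],0],
    [[0,0,6],0],
    [[0,0,6],0],
    [[0,0,6],0],
    [[0,0,6],0],
    [[0,0,4],0],
    [[0,0,3],0],
    [[0,0,2],0],
    [[0,0,2],0],
    [[0,0,1],0],
    [[0,0,1],0],
    [[0,0,0.5],0],
    [[0,0,0.5],0],
    [[0,0,0],0],
    [[0,0,0],0]
  ]
}}

```text
t: 18.72
tcp_pos: [399.4, 65.3, 26.0]
eef_rot: [0.0, -0.082, 0.997, -0.0]
force: [-0.7, 0.5, -3.3]
finger_gap: 27.6
finger_force: 50.0
```

{"fn": "arm_command", "kwargs": {
  "rows": [
    [[0,0,0.3],0],
    [[0,0,0.3],0],
    [[0,0,0],0],
    [[0,0,0],0]
  ]
}}

```text
t: 19.05
tcp_pos: [399.5, 65.2, 25.8]
eef_rot: [0.0, -0.081, 0.997, -0.0]
force: [-3.3, -1.0, 8.8]
finger_gap: 27.7
finger_force: 50.0
```

Contact with the bench (+8.8 N). I release, opening gently, and rise.

{"fn": "arm_command", "kwargs": {
  "rows": [
    [[0,0,-0.2],0],
    [[0,0,0],0],
    [[0,0,0],0]
  ],
  "grip_force": 5
}}

```text
t: 19.3
tcp_pos: [399.5, 65.2, 25.8]
eef_rot: [0.0, -0.082, 0.997, -0.0]
force: [-1.7, -1.5, 6.8]
finger_gap: 27.8
finger_force: 5.0
```

{"fn": "arm_command", "kwargs": {
  "rows": [
    [[0,0,0],0],
    [[0,0,0],0],
    [[0,0,0],0],
    [[0,0,0],0],
    [[0,0,0],0],
    [[0,0,0],0],
    [[0,0,0],0],
    [[0,0,0],0],
    [[0,0,0],0],
    [[0,0,0],0]
  ],
  "gripper": 85
}}

```text
t: 20.13
tcp_pos: [399.3, 65.3, 25.5]
eef_rot: [-0.0, -0.082, 0.997, 0.0]
force: [0.5, -0.8, 0.5]
finger_gap: 84.4
finger_force: 0.0
```

{"fn": "arm_command", "kwargs": {
  "rows": [
    [[0,0,-5],0],
    [[0,0,-10],0],
    [[0,0,-20],0],
    [[0,0,-20],0],
    [[0,0,-20],0],
    [[0,0,-20],0],
    [[0,0,-20],0],
    [[0,0,-20],0],
    [[0,0,-20],0],
    [[0,0,-20],0],
    [[0,0,-15],0],
    [[0,0,-5],0],
    [[0,0,0],0],
    [[0,0,0],0]
  ]
}}

```text
t: 21.3
tcp_pos: [399.0, 65.3, 220.0]
eef_rot: [-0.0, -0.082, 0.997, 0.0]
force: [0.2, -0.0, -0.3]
finger_gap: 85.0
finger_force: 0.0
```

Run:
```python
from h import *
o=env.get_obs();print(o['t'],o['tcp_pos'],o['force'],o['finger_gap'])
a=get_image('scene')['color'][120:300,180:450];b=get_image('side')['color'][100:330,150:430]
cv2.imwrite('pics/f.png',np.hstack([cv2.resize(a,(400,300)),cv2.resize(b,(400,300))]))
```

```text
21.3 [399.00682864  65.27209393 220.03970618] [ 0.2456427  -0.02759996 -0.2633062 ] 85.0091308101988
```

View pics/f.png

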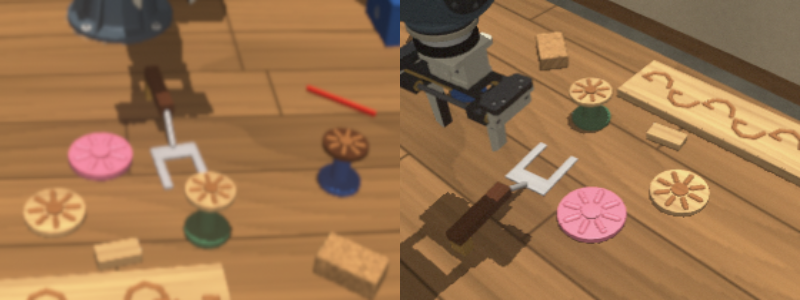

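The final picture shows the pale rosette level and centred on the green stand at (210,190). The lifter lies flat on the bench, free of the gripper, and the dark rosette is untouched on the blue stand at (345,145).

```bash
python3 -c "
from workcell import workorder
print(workorder.sign_off())"
```

```text
the job is handed in; nothing more can be done
None
```

The pale rosette rests centred on the green stand, the lifter lies flat on the bench and released, the dark rosette is untouched on the blue stand, and the job is handed in at about 21 s; no verdict was returned.

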